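# Pair the studio jars with their lids

## Task

Two round stoneware jars, a wide one and a narrow one, stand open on the pottery studio's table. Put each jar's own round lid on it, knob up and fully seated, level on the rim; the square lid belongs to neither. Set the lids down gently rather than dropping them, and leave the jars standing where they are.

Things in the scene. Friction and masses are not known exactly. Their poses are not given: they have to be found in the camera images.
- wide_jar: The wide, low stoneware jar. Loose, upright, open, about 650 g, on the table beyond the lids. 80 mm high, 112 across, mouth 96 across, straight inside. Origin: centre of its underside, at table level, z up its axis. With its lid seated, plate on the rim, the lid's origin is on this axis 70 mm above the jar's origin.
- narrow_jar: The narrow, slightly taller stoneware jar. Loose, upright, open, about 450 g, on the table beyond the lids. 90 mm high, 80 across, mouth 64 across, straight inside. Origin: centre of its underside, at table level, z up its axis. With its lid seated, plate on the rim, the lid's origin is on this axis 80 mm above the jar's origin.
- wide_lid: The large round lid, of the wide jar. Flat on the table, knob up, in a row with the other round lid and a square one, on the robot's side of the jars, 150 mm or more apart. Origin: centre of the flange's underside, z up. Going up: tapered flange 0-10 mm, 74 mm wide below, 84 above; plate 10-18 mm, 112 wide; upright cylindrical knob 18-52 mm, 26 wide. About 300 g.
- narrow_lid: The small round lid, of the narrow jar. Flat on the table, knob up, in a row with the other round lid and a square one, on the robot's side of the jars, 150 mm or more apart. Origin: centre of the flange's underside, z up. Going up: tapered flange 0-10 mm, 42 mm wide below, 52 above; plate 10-18 mm, 80 wide; upright cylindrical knob 18-52 mm, 26 wide. About 160 g.
Not all that is in view belongs to the job. Leave any purple look-alike of the wide_jar alone. Leave any yellow look-alike of the narrow_lid alone.

How it is judged:
By the outcome, as a careful person would: the job done as asked, in the order asked, and still so for the second after the job is handed in, with the robot touching nothing.
It also fails if it takes over 61 s, if anything falls off the work surface, if the arm or the gripper's body presses on something with over 40 N, if the wrist force passes 120 N, or if a joint passes its speed limit or range.

## Robot

A 6-joint arm with a two-finger parallel gripper is mounted at the origin on the work surface. World frame = base frame: x ahead of the robot, y to its left, z up, the work surface at z = 0. Lengths are in m, angles in rad, forces in N, time in s.
With the tool pointing down it reaches from about 0.25 to 0.775 m from the base axis. Payload 8.9 kg.
Tool frame: the origin (TCP) lies midway between the tips of the shut fingers; the grasp point (between the pads) lies 19 mm behind it (ctrl.grip_depth is the z of the grasp point in the tool frame, in m); z points along the fingers, y is the line along which they close (so a half turn about z gives the same grasp; the last joint's range is limited). The gripper opens to 85 mm and grips with 20 to 120 N. Pads are 22 mm wide; open, the fingers measure 114 mm over their backs; the gripper's body (76 mm by 85 mm) begins 54 mm behind the grasp point. The pads swing forward as they close: fully open they stand 13 mm farther back than shut.
Start: joints at [-1.46, 0.291, -0.153, 1.127, 0, 1.431], TCP at [0.13, -0.509, 0.231] pointing down, gripper open.
Joint ranges: [-2.52, 2.52], [-0.91, 1.74], [-1.3, 1.37], [-1.96, 2.02], [-1.52, 1.47], [-3.14, 3.14]. Speed limits (rad/s): [2.22, 2.22, 2.79, 3.14, 3.14, 3.14].

## Interface

Orientations are given as a rotation vector (axis times angle).
In Python, from cell import sensors, imaging, order, ctrl gives the robot as it stands. The module is installed in compiled form; this text tells all that it offers.
- The arm moves only by the tool send_rows, never from a script. Its argument "moves" is a list of rows, each a list of 5 numbers: the shift along the tool's x, y, z in m, then the turn about the tool's z in rad, then the gripper command: -1 is shut, 1 is fully open, values between are in proportion. In form: [[dx, dy, dz, spin, claw], ...]. A call has 1 to 12 rows; each row shifts and turns the commanded pose from where the row before left it, along the tool's axes as they then stand; what a row does not reach is not made up. A row lasts 1/12 s, in which the tool goes at most 41.7 mm and 7.16 degrees, less where a joint would pass 70% of its speed; a pose out of reach is approached as far as the arm can. A call is refused whole if a number of a shift passes 0.0417 or a number of a turn 0.125, either way. A call with a gripper value outside its range is refused whole. The fingers move at their own pace and stop on an object; the grip force is fixed at half the most. Time passes only in rows, so rows that do not move let the fingers close. It gives the time, the measured TCP pose, the force, the opening and the grip force at its end, in the units of the state.
- sensors.sense(): the state, without advancing time (a new reading comes with each control period).
- imaging.capture(name): name is "scene" or "top" or "wrist"; returns a dict with "pixels" (384x512x3 uint8, red, green, blue), "fx", "fy", "cx", "cy" (pixels), "T" (4x4, takes a point from camera to world coordinates). Camera axes: x right, y down, z forward; pixel columns grow to the right and rows downward; lengths in m; the calibration is good to about 2 mm. The wrist camera is an equidistant fisheye: a pixel r from the principal point sees the ray r / f radians off the axis. A picture is of the moment at which its call begins. There is no depth.
- order.job_done(): hands the job in; it is judged then, once.
The state is a dict: "t": time; "q": joint angles; "qd": joint speeds; "effort": joint torques, N m; "ee_pos": TCP position; "ee_rot": TCP orientation; "ft_force": force on the tool from outside, world axes, zero at the start; "torque": the same for the moment, N m; "finger_gap": opening from 0.0 (shut) to 1.0 (fully open); "grip_force": force on a finger pad.
Only numpy, scipy, OpenCV 4.12 (cv2) and the standard library are available. Lean on these libraries where they do the work, as an engineer would, in place of code of your own. Each camera call takes 0.05 s, during which the arm holds its last target. There are 200 camera calls.

## Working session

There is one attempt and no reset: what is moved stays moved. The work goes in short steps, Python scripts to look and compute and a tool call to move; the robot and the scene stay as the last step left them, time stands still between calls to the robot, and variables do not carry over. Pictures are saved under pics/ and viewed, at most 10 in all, crops included, and the job is handed in when it is done.

Besides the shell and the picture viewer there is one more tool, called after ">>>" by a JSON object that holds its "op" and its "data", one argument or row to a line. send_rows: Moves the arm, as the interface text tells. Its arguments: {"type":"object","properties":{"moves":{"type":"array"}},"required":["moves"]}

```bash
mkdir -p pics
python3 - <<'E'
from cell import sensors, imaging, order, ctrl
import cv2,numpy as np,pickle
d={}
for n in("scene","top"):
    c=imaging.capture(n);d[n]=c;cv2.imwrite(f"pics/{n}0.png",c["pixels"][:,:,::-1]);print(n,c["fx"],c["fy"],c["cx"],c["cy"],np.round(c["T"],4).tolist())
pickle.dump(d,open("c0.pkl","wb"))
s=sensors.sense();print(s,ctrl.grip_depth)
E
```

```text
scene 479.45609431464595 479.45609431464595 260.39890326897137 190.85825118750438 [[-0.0021, 0.729, -0.6845, 1.3999], [1.0, 0.008, 0.0055, -0.009], [0.0095, -0.6844, -0.729, 0.9216], [0.0, 0.0, 0.0, 1.0]]
top 415.78641346225265 415.78641346225265 258.8798764131918 191.35714920995198 [[-0.023, -0.9966, 0.0794, 0.5039], [-0.9996, 0.0217, -0.017, -0.0036], [0.0152, -0.0797, -0.9967, 1.0981], [0.0, 0.0, 0.0, 1.0]]
{'t': 0.1, 'q': array([-1.46028892e+00,  2.91223254e-01, -1.54057265e-01,  1.12669510e+00,
       -2.07472774e-05,  1.43156193e+00]), 'qd': array([ 0.00052285, -0.0008255 ,  0.00100706, -0.00067622, -0.00177009,
        0.0010879 ]), 'effort': array([ 1.95751905e-03, -5.37976956e+01,  3.31920362e+01,  9.29445669e-03,
       -1.58801731e-04,  1.00495134e-05]), 'ee_pos': array([ 0.12974213, -0.50830728,  0.2307877 ]), 'ee_rot': array([-3.11596116e+00, -3.91127933e-01,  5.97778924e-06]), 'ft_force': array([ 0.1072947 ,  0.20035789, -0.59925267]), 'torque': array([ 0.04483005,  0.04731505, -0.02376775]), 'grip_force': 0.0, 'finger_gap': 1.0038578685368404} -0.0187
```

View pics/top0.png

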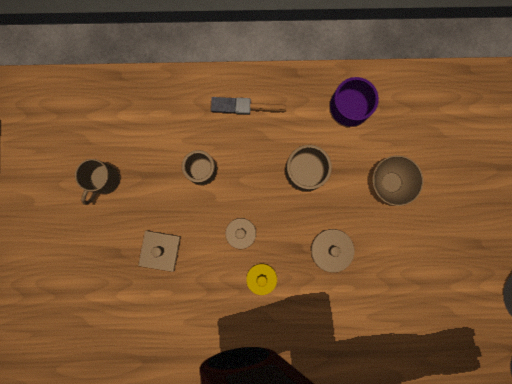

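View pics/scene0.png

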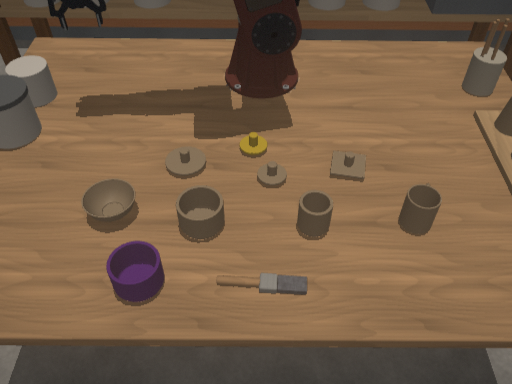

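Top view: wide jar about (309,168), narrow jar (200,167), wide lid (333,250), narrow lid (240,233), square lid (160,250). The yellow lid at (262,280) and the purple jar are decoys. The scene view agrees: wide jar (201,214), narrow jar (314,214), wide lid (186,162), narrow lid (272,175). Next I fit model silhouettes in both views.

```bash
cat > fit.py <<'E'
import cv2,numpy as np
from scipy.optimize import minimize
# stacks of (z, radius) circles, convex parts
M={"wide_jar":[[(0,.056),(.08,.056)]],"narrow_jar":[[(0,.04),(.09,.04)]],
"wide_lid":[[(0,.037),(.01,.042)],[(.01,.056),(.018,.056)],[(.018,.013),(.052,.013)]],
"narrow_lid":[[(0,.021),(.01,.026)],[(.01,.04),(.018,.04)],[(.018,.013),(.052,.013)]]}
A=np.linspace(0,2*np.pi,60)
def proj(c,P,fish=False):
    T=np.asarray(c["T"]);p=(P-T[:3,3])@T[:3,:3]
    if fish:
        r=np.hypot(p[:,0],p[:,1]);k=np.arctan2(r,p[:,2])/np.maximum(r,1e-9);u=p[:,:2]*k[:,None]
    else:u=p[:,:2]/p[:,2:]
    return u*[c["fx"],c["fy"]]+[c["cx"],c["cy"]]
def ray(c,uv,z):
    T=np.asarray(c["T"]);d=T[:3,:3]@[(uv[0]-c["cx"])/c["fx"],(uv[1]-c["cy"])/c["fy"],1]
    return T[:3,3]+d*(z-T[2,3])/d[2]
def render(c,name,x,y,z0=0,S=8,fish=False):
    m=np.zeros((384,512),np.uint8)
    for part in M[name]:
        P=np.concatenate([np.c_[x+r*np.cos(A),y+r*np.sin(A),0*A+z+z0] for z,r in part])
        h=cv2.convexHull(proj(c,P,fish).astype(np.float32))
        cv2.fillConvexPoly(m,np.round(h*256).astype(np.int32),255,cv2.LINE_AA,8)
    return m/255.
def mask(c):
    h=cv2.cvtColor(c["pixels"],cv2.COLOR_RGB2HSV);return h
def fit(c,name,seed,z0=0,fish=False,sat=None):
    hsv=cv2.cvtColor(cv2.GaussianBlur(c["pixels"],(0,0),.6),cv2.COLOR_RGB2HSV)
    x,y=seed;r=render(c,name,x,y,z0,fish=fish)>0
    near=cv2.dilate(r.astype(np.uint8),np.ones((21,21)))>0
    s=hsv[...,1].astype(float)
    a=np.median(s[cv2.erode(r.astype(np.uint8),np.ones((7,7)))>0]);b=np.median(s[near&~(cv2.dilate(r.astype(np.uint8),np.ones((9,9)))>0)])
    t=np.clip((s-b)/(a-b)*2-.5,0,1)
    f=lambda v:((render(c,name,v[0],v[1],z0,fish=fish)-t)[near]**2).sum()
    o=minimize(f,seed,method="Nelder-Mead",options=dict(initial_simplex=np.array(seed)+[[.006,0],[-.004,.006],[-.004,-.006]],xatol=1e-4))
    return o.x,o.fun,a,b
E
python3 - <<'E'
import pickle;from fit import *
d=pickle.load(open("c0.pkl","rb"))
S={"top":dict(wide_jar=(309,168,.08),narrow_jar=(200,167,.09),wide_lid=(333,250,.018),narrow_lid=(240,233,.018)),"scene":dict(wide_jar=(201,206,.08),narrow_jar=(315,205,.09),wide_lid=(186,162,.018),narrow_lid=(272,175,.018))}
for n in M:
  for k in S:
    u=S[k][n];p=ray(d[k],u[:2],u[2])[:2];print(n,k,p.round(4),*[np.round(v,4) for v in fit(d[k],n,p)])
for q in((160,250),(262,280)):print(ray(d["top"],q,.02))
E
```

```text
wide_jar top [ 0.6402 -0.1462] [ 0.6455 -0.1479] 165.5115 114.0 163.0
wide_jar scene [ 0.6598 -0.1413] [ 0.6378 -0.1483] 194.4607 87.0 116.0
narrow_jar top [0.6469 0.1214] [0.6498 0.1275] 123.885 115.0 163.0
narrow_jar scene [0.6627 0.1239] [0.6481 0.128 ] 149.227 89.0 116.0
wide_lid top [ 0.4338 -0.21  ] [ 0.4329 -0.2093] 73.1662 112.0 163.0
wide_lid scene [ 0.4455 -0.2059] [ 0.434  -0.2092] 143.9169 85.0 116.0
narrow_lid top [0.4831 0.0292] [0.4833 0.0282] 47.6305 107.0 163.0
narrow_lid scene [0.4931 0.0286] [0.4839 0.0273] 52.6419 87.0 117.0
[0.44453595 0.23490234 0.02      ]
[ 0.3621771  -0.02473721  0.02      ]
```

Both views agree on the lids to about 1 mm. The jars need a second look from the wrist camera. First I spin so that tool x points along +y and tool y along +x, then move over the wide lid.

>>> {"op": "send_rows", "data": {
  "moves": [
    [0,0,0,-0.06,1],
    [0,0,0,-0.12,1],
    [0,0,0,-0.12,1],
    [0,0,0,-0.12,1],
    [0,0,0,-0.12,1],
    [0,0,0,-0.12,1],
    [0,0,0,-0.12,1],
    [0,0,0,-0.12,1],
    [0,0,0,-0.12,1],
    [0,0,0,-0.12,1],
    [0,0,0,-0.12,1],
    [0,0,0,-0.06,1]
  ]
}}

```text
t: 1.1
ee_pos: [0.1298, -0.5084, 0.231]
ee_rot: [-2.215, -2.227, -0.001]
ft_force: [-0.0, 0.5, -0.0]
finger_gap: 1.001
grip_force: 0.0
```

>>> {"op": "send_rows", "data": {
  "moves": [
    [0.015,0.015,0,0,1],
    [0.028,0.028,0,0,1],
    [0.028,0.028,0,0,1],
    [0.028,0.028,0,0,1],
    [0.028,0.028,0,0,1],
    [0.028,0.028,0,0,1],
    [0.028,0.028,0,0,1],
    [0.028,0.028,0,0,1],
    [0.028,0.028,0,0,1],
    [0.028,0.028,0,0,1],
    [0.023,0.027,0,0,1],
    [0.01,0.01,0,0,1]
  ]
}}

```text
t: 2.1
ee_pos: [0.4365, -0.206, 0.2311]
ee_rot: [-2.219, -2.223, -0.002]
ft_force: [0.2, 0.1, -0.1]
finger_gap: 0.998
grip_force: 0.0
```

Run:
```python
from cell import sensors, imaging
import cv2,pickle;from fit import *
from scipy.spatial.transform import Rotation as R
c=imaging.capture("wrist");pickle.dump(c,open("c1.pkl","wb"))
s=sensors.sense();print(s["t"],s["ee_pos"],R.from_rotvec(s["ee_rot"]).as_matrix().round(3).tolist(),s["q"].round(2))
im=c["pixels"][:,:,::-1].copy()
G={"wide_lid":(.4335,-.2093),"narrow_lid":(.4835,.028),"wide_jar":(.643,-.148),"narrow_jar":(.649,.1277)}
for n in G:
    m=(render(c,n,*G[n],fish=True)>.5).astype(np.uint8)
    cs,_=cv2.findContours(m,0,1);cv2.drawContours(im,cs,-1,(0,255,0),1)
cv2.imwrite("pics/w1.png",im);print(c["fx"],np.round(c["T"],3).tolist())
```

```text
2.15 [ 0.43677587 -0.20565595  0.23102972] [[-0.003, 1.0, 0.001], [1.0, 0.003, 0.001], [0.001, 0.001, -1.0]] [-0.59  0.21 -0.26  1.1   0.    0.98]
297.3186396354542 [[1.0, 0.002, 0.001, 0.436], [0.003, -0.966, -0.258, -0.141], [0.0, 0.258, -0.966, 0.374], [0.0, 0.0, 0.0, 1.0]]
```

View pics/w1.png

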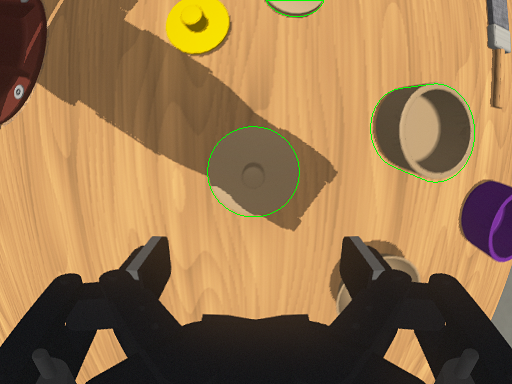

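The wrist view shows the fitted outlines landing on the wide lid (254,172) and the wide jar (423,132). Now I descend to grip the knob with the TCP at about z = 0.024.

>>> {"op": "send_rows", "data": {
  "moves": [
    [-0.0036,-0.0033,0.02,0,1],
    [0,0,0.035,0,1],
    [0,0,0.035,0,1],
    [0,0,0.035,0,1],
    [0,0,0.03,0,0.5],
    [0,0,0.02,0,0],
    [0,0,0.02,0,-0.1],
    [0,0,0.012,0,-0.1],
    [0,0,0,0,-0.1],
    [0,0,0,0,-0.1]
  ]
}}

```text
t: 2.98
ee_pos: [0.4301, -0.2125, 0.024]
ee_rot: [-2.222, -2.219, 0.001]
ft_force: [0.1, 0.4, 0.8]
finger_gap: 0.448
grip_force: 0.0
```

>>> {"op": "send_rows", "data": {
  "moves": [
    [0,0,0,0,-0.3],
    [0,0,0,0,-0.5],
    [0,0,0,0,-1],
    [0,0,0,0,-1],
    [0,0,0,0,-1],
    [0,0,0,0,-1]
  ]
}}

```text
t: 3.48
ee_pos: [0.4316, -0.2132, 0.0255]
ee_rot: [2.221, 2.219, 0.0]
ft_force: [-1.3, -0.1, 6.8]
finger_gap: 0.282
grip_force: 59.7
```

>>> {"op": "send_rows", "data": {
  "moves": [
    [0,0,-0.005,0,-1],
    [0,0,-0.015,0,-1],
    [0,0,-0.025,0,-1],
    [0,0,-0.03,0,-1],
    [0,0,-0.03,0,-1],
    [0,0,-0.02,0,-1],
    [0,0,-0.01,0,-1],
    [0,0,0,0,-1]
  ]
}}

```text
t: 4.15
ee_pos: [0.4319, -0.2134, 0.1621]
ee_rot: [2.219, 2.217, 0.001]
ft_force: [0.6, -0.3, -2.9]
finger_gap: 0.278
grip_force: 59.5
```

>>> {"op": "send_rows", "data": {
  "moves": [
    [0.002,0.007,0,0,-1],
    [0.005,0.016,0,0,-1],
    [0.007,0.023,0,0,-1],
    [0.007,0.023,0,0,-1],
    [0.007,0.023,0,0,-1],
    [0.007,0.023,0,0,-1],
    [0.007,0.023,0,0,-1],
    [0.007,0.023,0,0,-1],
    [0.006,0.023,0,0,-1],
    [0.004,0.016,0,0,-1],
    [0.002,0.008,0,0,-1],
    [0,0,0,0,-1]
  ]
}}

```text
t: 5.15
ee_pos: [0.6396, -0.1508, 0.1573]
ee_rot: [-2.22, -2.22, 0.001]
ft_force: [-0.9, -0.3, -3.2]
finger_gap: 0.287
grip_force: 59.5
```

```bash
cat > chk.py <<'E'
import sys,cv2,pickle;from fit import *
from cell import sensors, imaging
lid,dz,out,jars=sys.argv[1],float(sys.argv[2]),sys.argv[3],sys.argv[4:]
for cam in("wrist","top","scene"):
    c=imaging.capture(cam);s=sensors.sense();p=s["ee_pos"]
    if cam=="wrist":print(s["t"],p.round(4),s["ee_rot"].round(3),s["finger_gap"],s["ft_force"].round(1))
    im=c["pixels"][:,:,::-1].copy();f=cam=="wrist"
    G={"wide_jar":(.643,-.148),"narrow_jar":(.649,.1277)}
    L=[(j,*G[j],0) for j in jars]+[(lid,p[0],p[1]+(.003 if lid=="wide_lid" else 0),p[2]-dz)]
    for n,x,y,z in L:
        cs,_=cv2.findContours((render(c,n,x,y,z,fish=f)>.5).astype(np.uint8),0,1);cv2.drawContours(im,cs,-1,(0,255,0),1)
    cv2.imwrite(f"pics/{out}_{cam}.png",im);pickle.dump(c,open(f"{out}_{cam}.pkl","wb"))
a=cv2.imread(f"pics/{out}_wrist.png");b=cv2.imread(f"pics/{out}_scene.png")
a=a[60:384];b=b[90:320]
b=cv2.resize(b[:,60:440],(512,310));cv2.imwrite(f"pics/{out}.png",cv2.resize(np.vstack([a,b]),None,fx=.94,fy=.94))
E
python3 chk.py wide_lid .0255 a wide_jar narrow_jar
```

```text
5.2 [ 0.6384 -0.1512  0.1575] [-2.22e+00 -2.22e+00  2.00e-03] 0.2791739923388089 [-0.7 -0.  -2.4]
```

View pics/a.png

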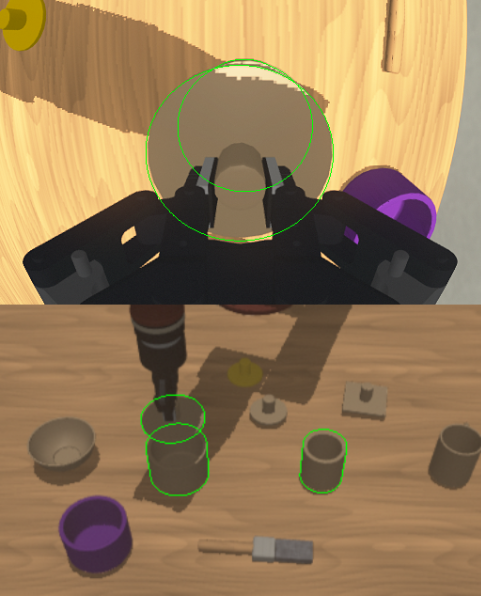

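The lid hangs level over the wide jar, and its outline at (240,150) in the wrist crop fits. Before lowering I tighten the jar position using the earlier clear images.

Run:
```python
import pickle;from fit import *
c1=pickle.load(open("c1.pkl","rb"));d=pickle.load(open("c0.pkl","rb"))
print("wrist",fit(c1,"wide_jar",(.643,-.148),fish=True))
out=[]
for c,f,n,g in((c1,True,"wide_jar",(.643,-.148)),(d["top"],0,"wide_jar",(.643,-.148)),(d["scene"],0,"wide_jar",(.643,-.148)),(c1,True,"narrow_lid",(.4835,.028)),(d["top"],0,"narrow_jar",(.649,.1277)),(d["scene"],0,"narrow_jar",(.649,.1277))):
    c0=proj(c,np.array([[*g,.05]]),f)[0].astype(int);h=45
    y0=max(c0[1]-h,0);x0=min(max(c0[0]-h,0),512-2*h)
    im=cv2.resize(c["pixels"][y0:y0+2*h,x0:x0+2*h,::-1],(264,264),interpolation=cv2.INTER_CUBIC);k=264/(2*h)
    r=M[n][0][-1][1];zt=M[n][0][-1][0]
    for z,rr in((0,M[n][0][0][1]),(zt,r),(zt,r-.008)):
        q=proj(c,np.c_[g[0]+rr*np.cos(A),g[1]+rr*np.sin(A),0*A+z],f)
        cv2.polylines(im,[np.int32(((q-[x0,y0]+.5)*k)*16)],True,(0,255,0),1,cv2.LINE_AA,4)
    out.append(im)
cv2.imwrite("pics/j.png",np.vstack([np.hstack(out[:3]),np.hstack(out[3:])]))
```

```text
wrist (array([ 0.6497991 , -0.14561393]), np.float64(498.82299065675693), np.float64(95.0), np.float64(134.0))
```

View pics/j.png

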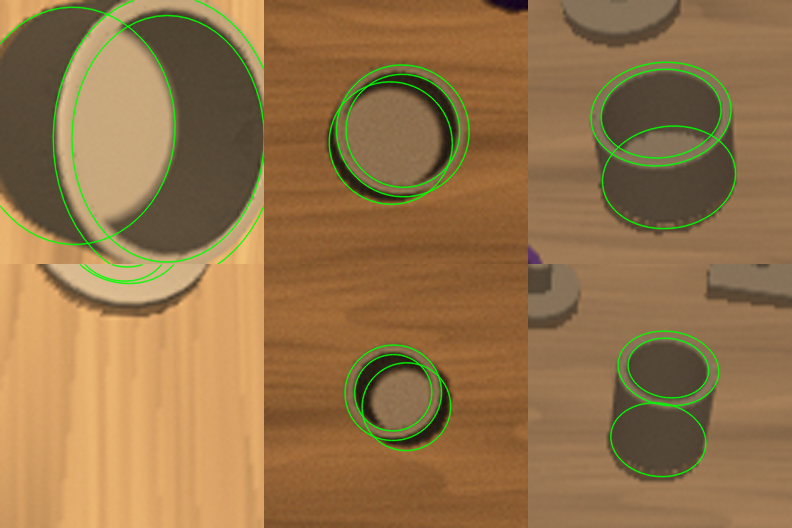

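The overlays match the wide jar (top panel about (400,132)) and the narrow jar (398,395) to within about 2 mm. That is inside the 6 mm clearance. I centre and lower the lid.

>>> {"op": "send_rows", "data": {
  "moves": [
    [0.0005,0.002,0,0,-1],
    [0,0.0025,0,0,-1],
    [0,0,0.01,0,-1],
    [0,0,0.012,0,-1],
    [0,0,0.012,0,-1],
    [0,0,0.01,0,-1],
    [0,0,0.006,0,-1],
    [0,0,0.003,0,-1],
    [0,0,0,0,-1],
    [0,0,0,0,-1]
  ]
}}

```text
t: 6.13
ee_pos: [0.6435, -0.1514, 0.1066]
ee_rot: [2.222, 2.22, 0.0]
ft_force: [-0.0, -0.9, -2.0]
finger_gap: 0.278
grip_force: 59.6
```

>>> {"op": "send_rows", "data": {
  "moves": [
    [0,0,0.002,0,-1],
    [0,0,0.002,0,-1],
    [0,0,0.002,0,-1],
    [0,0,0,0,-1],
    [0,0,0,0,-1]
  ]
}}

```text
t: 6.55
ee_pos: [0.6433, -0.1513, 0.1002]
ee_rot: [-2.222, -2.22, 0.0]
ft_force: [-0.3, -0.7, -2.9]
finger_gap: 0.282
grip_force: 59.6
```

>>> {"op": "send_rows", "data": {
  "moves": [
    [0,0,0.001,0,-1],
    [0,0,0.001,0,-1],
    [0,0,0.001,0,-1],
    [0,0,0.0005,0,-1],
    [0,0,0,0,-1],
    [0,0,0,0,-1]
  ]
}}

```text
t: 7.05
ee_pos: [0.6433, -0.1513, 0.0968]
ee_rot: [-2.222, -2.22, 0.0]
ft_force: [0.3, 0.1, -3.2]
finger_gap: 0.283
grip_force: 59.6
```

>>> {"op": "send_rows", "data": {
  "moves": [
    [0,0,0.0005,0,-1],
    [0,0,0.0005,0,-1],
    [0,0,0,0,-1]
  ]
}}

```text
t: 7.3
ee_pos: [0.6433, -0.1513, 0.0957]
ee_rot: [-2.223, -2.22, 0.0]
ft_force: [-0.1, -0.4, -2.9]
finger_gap: 0.281
grip_force: 59.6
```

>>> {"op": "send_rows", "data": {
  "moves": [
    [0,0,0.0005,0,-1],
    [0,0,0.0005,0,-1],
    [0,0,0,0,-1]
  ]
}}

```text
t: 7.55
ee_pos: [0.6434, -0.1513, 0.0956]
ee_rot: [2.222, 2.22, 0.0]
ft_force: [-2.7, 0.7, 4.8]
finger_gap: 0.283
grip_force: 60.4
```

Contact came at the expected height, so the lid is seated. I release, then rise.

>>> {"op": "send_rows", "data": {
  "moves": [
    [0,0,0,0,-0.4],
    [0,0,0,0,-0.3],
    [0,0,0,0,-0.1],
    [0,0,0,0,0.1],
    [0,0,0,0,0.1],
    [0,0,0,0,0.1],
    [0,0,-0.005,0,0.1],
    [0,0,-0.015,0,0.1],
    [0,0,-0.025,0,0.1],
    [0,0,-0.03,0,0.1],
    [0,0,-0.025,0,0.1],
    [0,0,-0.01,0,0.1]
  ]
}}

```text
t: 8.55
ee_pos: [0.6448, -0.1518, 0.2092]
ee_rot: [2.219, 2.217, 0.004]
ft_force: [0.3, -0.0, 0.5]
finger_gap: 0.549
grip_force: 0.0
```

>>> {"op": "send_rows", "data": {
  "moves": [
    [0.008,-0.007,0,0,0.1],
    [0.02,-0.018,0,0,0.1],
    [0.025,-0.0225,0,0,0.1],
    [0.025,-0.0225,0,0,0.1],
    [0.025,-0.0225,0,0,0.1],
    [0.025,-0.0225,0,0,0.1],
    [0.025,-0.0225,0,0,0.1],
    [0.018,-0.0165,0,0,0.1],
    [0.008,-0.007,0,0,0.1],
    [0,0,0,0,0.1],
    [0,0,0,0,0.1]
  ]
}}

```text
t: 9.47
ee_pos: [0.4831, 0.0277, 0.205]
ee_rot: [2.221, 2.221, 0.001]
ft_force: [-0.0, -0.7, -0.0]
finger_gap: 0.552
grip_force: 0.0
```

Run:
```python
from cell import sensors, imaging
import cv2,pickle;from fit import *
c=imaging.capture("wrist");s=sensors.sense();print(s["t"],s["ee_pos"])
im=c["pixels"][:,:,::-1].copy()
print(fit(c,"narrow_lid",(.4836,.0278),fish=True))
for n,x,y,z in(("narrow_lid",.4836,.0278,0),("narrow_jar",.649,.1277,0),("wide_lid",.6435,-.1485,.07),("wide_jar",.643,-.148,0)):
    cs,_=cv2.findContours((render(c,n,x,y,z,fish=True)>.5).astype(np.uint8),0,1);cv2.drawContours(im,cs,-1,(0,255,0),1)
t=imaging.capture("scene")["pixels"][120:260,120:360,::-1]
cv2.imwrite("pics/b.png",np.vstack([im[:300],cv2.resize(t,(512,299))]))
```

```text
9.5167 [0.48351923 0.02723155 0.20488141]
(array([0.48284062, 0.02715854]), np.float64(198.6348583134437), np.float64(94.5), np.float64(133.0))
```

View pics/b.png

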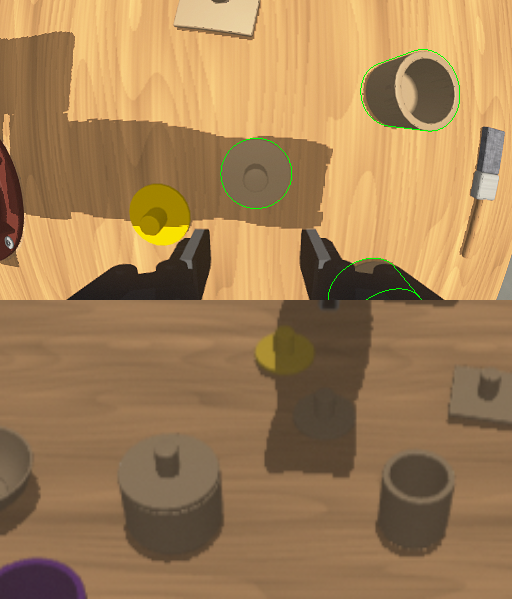

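The wide lid is seated level on its jar at (170,480) in the lower crop. The narrow lid at (256,173) and narrow jar at (412,90) match their outlines. I descend on the narrow lid.

>>> {"op": "send_rows", "data": {
  "moves": [
    [0,0,0.015,0,0],
    [0,0,0.03,0,0],
    [0,0,0.035,0,0],
    [0,0,0.035,0,0],
    [0,0,0.03,0,-0.1],
    [0,0,0.02,0,-0.1],
    [0,0,0.012,0,-0.1],
    [0,0,0.003,0,-0.1],
    [0,0,0,0,-0.1],
    [0,0,0,0,-0.1]
  ]
}}

```text
t: 10.4
ee_pos: [0.4834, 0.0273, 0.0252]
ee_rot: [2.223, 2.219, 0.001]
ft_force: [-0.2, 0.7, -0.0]
finger_gap: 0.452
grip_force: 0.0
```

>>> {"op": "send_rows", "data": {
  "moves": [
    [0,0,0,0,-0.2],
    [0,0,0,0,-0.3],
    [0,0,0,0,-0.5],
    [0,0,0,0,-1],
    [0,0,0,0,-1],
    [0,0,0,0,-1]
  ]
}}

```text
t: 10.9
ee_pos: [0.4834, 0.0277, 0.0259]
ee_rot: [2.221, 2.219, 0.002]
ft_force: [-1.4, -0.8, 6.5]
finger_gap: 0.286
grip_force: 58.7
```

>>> {"op": "send_rows", "data": {
  "moves": [
    [0,0,-0.005,0,-1],
    [0,0,-0.015,0,-1],
    [0,0,-0.025,0,-1],
    [0,0,-0.03,0,-1],
    [0,0,-0.03,0,-1],
    [0,0,-0.025,0,-1],
    [0,0,-0.01,0,-1],
    [0,0,-0.005,0,-1],
    [0,0,0,0,-1],
    [0,0,0,0,-1]
  ]
}}

```text
t: 11.73
ee_pos: [0.4821, 0.0279, 0.1694]
ee_rot: [-2.222, -2.22, 0.0]
ft_force: [-0.1, -0.1, -1.6]
finger_gap: 0.283
grip_force: 59.1
```

>>> {"op": "send_rows", "data": {
  "moves": [
    [0.003,0.005,0,0,-1],
    [0.009,0.015,0,0,-1],
    [0.012,0.02,0,0,-1],
    [0.012,0.02,0,0,-1],
    [0.012,0.02,0,0,-1],
    [0.012,0.02,0,0,-1],
    [0.012,0.02,0,0,-1],
    [0.012,0.02,0,0,-1],
    [0.01,0.017,0,0,-1],
    [0.006,0.01,0,0,-1],
    [0,0,0,0,-1],
    [0,0,0,0,-1]
  ]
}}

```text
t: 12.73
ee_pos: [0.6491, 0.128, 0.168]
ee_rot: [-2.221, -2.22, 0.003]
ft_force: [-0.5, 0.1, -0.3]
finger_gap: 0.284
grip_force: 59.2
```

```bash
python3 chk.py narrow_lid .0259 d narrow_jar
```

```text
12.7833 [0.6487 0.1276 0.1684] [-2.221 -2.219  0.003] 0.2868423931021873 [-0.9  0.4 -1.3]
```

View pics/d.png

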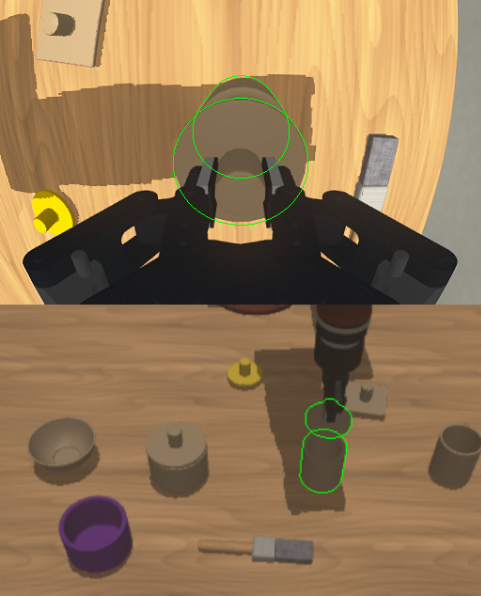

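The narrow lid hangs level and centred over its jar, with outlines matching at (240,160) in the wrist crop and (325,420) in the scene crop. I lower it.

>>> {"op": "send_rows", "data": {
  "moves": [
    [0,0,0.008,0,-1],
    [0,0,0.012,0,-1],
    [0,0,0.012,0,-1],
    [0,0,0.01,0,-1],
    [0,0,0.006,0,-1],
    [0,0,0.003,0,-1],
    [0,0,0.002,0,-1],
    [0,0,0.002,0,-1],
    [0,0,0.002,0,-1],
    [0,0,0.001,0,-1],
    [0,0,0,0,-1],
    [0,0,0,0,-1]
  ]
}}

```text
t: 13.88
ee_pos: [0.6497, 0.1277, 0.112]
ee_rot: [2.222, 2.22, 0.0]
ft_force: [0.4, 0.1, -0.7]
finger_gap: 0.282
grip_force: 59.2
```

>>> {"op": "send_rows", "data": {
  "moves": [
    [0,0,0.001,0,-1],
    [0,0,0.001,0,-1],
    [0,0,0.0005,0,-1],
    [0,0,0,0,-1],
    [0,0,0,0,-1]
  ]
}}

```text
t: 14.3
ee_pos: [0.6496, 0.1277, 0.1093]
ee_rot: [-2.223, -2.22, 0.0]
ft_force: [-0.4, -0.9, -0.9]
finger_gap: 0.281
grip_force: 59.2
```

>>> {"op": "send_rows", "data": {
  "moves": [
    [0,0,0.001,0,-1],
    [0,0,0.0008,0,-1],
    [0,0,0.0005,0,-1],
    [0,0,0.0005,0,-1],
    [0,0,0,0,-1],
    [0,0,0,0,-1]
  ]
}}

```text
t: 14.8
ee_pos: [0.6496, 0.1277, 0.1065]
ee_rot: [-2.222, -2.22, 0.0]
ft_force: [0.2, -1.0, -1.6]
finger_gap: 0.28
grip_force: 59.2
```

>>> {"op": "send_rows", "data": {
  "moves": [
    [0,0,0.0005,0,-1],
    [0,0,0.0003,0,-1],
    [0,0,0,0,-1],
    [0,0,0,0,-1]
  ]
}}

```text
t: 15.13
ee_pos: [0.6497, 0.1277, 0.106]
ee_rot: [2.222, 2.22, 0.0]
ft_force: [-1.0, 0.3, 2.4]
finger_gap: 0.283
grip_force: 59.6
```

Contact came at the expected 0.106 m. I add a slight push, release, rise and back away.

>>> {"op": "send_rows", "data": {
  "moves": [
    [0,0,0.0003,0,-1],
    [0,0,0,0,-0.4],
    [0,0,0,0,-0.3],
    [0,0,0,0,-0.1],
    [0,0,0,0,0.1],
    [0,0,0,0,0.1],
    [0,0,0,0,0.1],
    [0,0,-0.005,0,0.1],
    [0,0,-0.015,0,0.1],
    [0,0,-0.025,0,0.1],
    [0,0,-0.03,0,0.1],
    [0,0,-0.025,0,0.1]
  ]
}}

```text
t: 16.13
ee_pos: [0.6497, 0.1277, 0.2075]
ee_rot: [2.222, 2.22, 0.001]
ft_force: [1.5, 0.6, -0.2]
finger_gap: 0.545
grip_force: 0.0
```

>>> {"op": "send_rows", "data": {
  "moves": [
    [0,-0.01,-0.01,0,0.1],
    [0,-0.02,0,0,0.1],
    [0,-0.03,0,0,0.1],
    [0,-0.035,0,0,0.1],
    [0,-0.035,0,0,0.1],
    [0,-0.03,0,0,0.1],
    [0,-0.02,0,0,0.1],
    [0,-0.01,0,0,0.1],
    [0,0,0,0,0.1],
    [0,0,0,0,0.1]
  ]
}}

```text
t: 16.97
ee_pos: [0.4602, 0.1279, 0.2158]
ee_rot: [2.222, 2.22, 0.002]
ft_force: [0.8, 0.2, 0.3]
finger_gap: 0.548
grip_force: 0.0
```

Run:
```python
from cell import sensors, imaging
import cv2;from fit import *
o=[]
for k,(a,b,e,f) in dict(scene=(150,290,120,360),top=(100,240,140,380)).items():
    c=imaging.capture(k);im=cv2.resize(c["pixels"][a:b,e:f,::-1],(512,299));o.append(im)
cv2.imwrite("pics/f.png",np.vstack(o));s=sensors.sense();print(s["t"],s["ee_pos"],s["ft_force"])
```

```text
17.0667 [0.46089646 0.12784746 0.21548353] [ 0.57349125 -0.03528885 -0.35812312]
```

View pics/f.png

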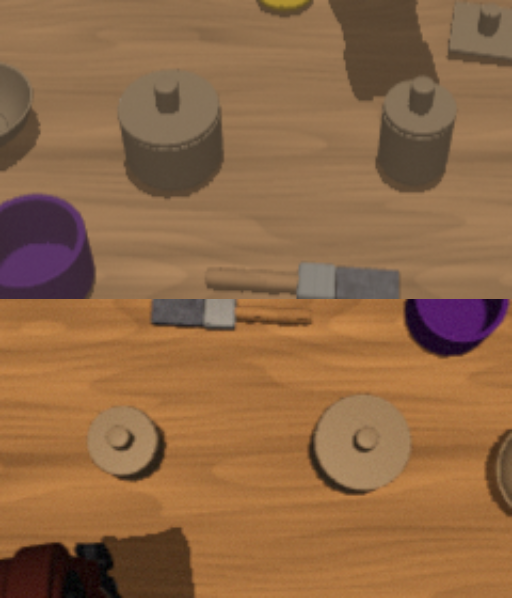

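Both lids sit level and centred on their jars, at (170,130) and (415,130) in the scene crop. The jars have not moved, so I hand the job in.

```bash
python3 -c "
from cell import order
print(order.job_done())"
```

```text
the job is handed in; nothing more can be done
None
```

The wide and narrow jars each have their own round lid seated level, knob up; the jars stand where they were, and the job was handed in at about 17 s.

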